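Mount the specimen carrier on the light stage and turn its lamp fully up

TASK

Set up the specimen for viewing: lift the metal carrier plate with the resin specimen block and lower it gently, without dropping it, onto the light stage so that both of its holes go over the two steel pins and it lies flat, fully home; either way round will do. Turn the stage's lamp knob clockwise (seen from above) to its end stop, full brightness. Do not disturb the beaker, the glass dish or the tweezers, and let go of everything at the end.

Things in the scene. Friction and masses are not known exactly. Their poses are not given: they have to be found in the camera images.
- light_stage: White box-shaped light stage standing on the table, fixed: 190 (its x) x 200 (its y) x 45 mm high. Origin: centre of its underside, z up. On its top are two steel pins at (+45, -65) and (+45, +65) mm with an opal window between them, and a knob at (-50, 0) mm. At yaw 0 the knob side faces the robot.
- pin0 (a point): Foot of the first pin, on its axis at the stage's top face (45 mm above the table). Pin: diameter 10 mm for the lowest 12 mm, then tapering to a 3.6 mm tip 24 mm above the top face. The two pins are 130 mm apart.
- pin1 (a point): Foot of the second pin, which is the same as the first.
- dimmer (a joint): Angle of the lamp knob (rad), growing clockwise seen from above, from 0 (dark) to the end stop at 3.14 (full brightness). At 0 the bar grip lies along the stage's x with its white mark towards the stage's -x; at 3.14 the bar lies along x again, mark towards the pins. It starts 0.6 to 1.35 short of the full stop, turns with light friction (0.05 N m) and stays where it is left.
- dimmer_grip (a point): On the knob's axis, at the height to grip the bar (82 mm above the table). The black knob is a disc of 56 mm diameter (top 59 mm above the table) under a bar grip 53 long, 14 thick, its top 89 mm above the table; a white line on top marks one end. Black dots on the foot grow towards full brightness. It stands on a round grey foot 80 mm across, 6 mm high.
- carrier: Carrier: aluminium plate 64 (its x) x 170 (its y) x 10 mm thick, about 0.2 to 0.45 kg, lying flat on the table, with an amber resin block 40 (x) x 70 (y) x 34 mm high standing on its middle (top 44 mm above the plate's underside); the block is the thing to grip. Origin: centre of the plate's underside, z up. Round through holes of 15 mm diameter at (0, -65) and (0, +65) mm. It is symmetric: a half turn about z makes no difference.
- hole0 (a point): Centre of the first hole, at the plate's underside.
- hole1 (a point): Centre of the second hole, at the plate's underside.
- beaker: Glass beaker, 60 mm across, 80 mm tall, standing; origin at the centre of its underside. Leave alone.
- dish: Shallow glass dish, 90 mm across, 18 mm high; origin at the centre of its underside. Leave alone.
- tweezers: Steel tweezers 130 (x) x 9 x 6 mm lying on the table; origin at the centre of their underside. Leave alone.
Things that resemble listed ones, but are neither listed nor needed, are in the scene too. Of the things like the carrier, leave any that is purple; of the rest the smaller one is meant.

How it is judged (in metres and radians):
At the end, for the whole second after the job is handed in: Each hole of the carrier lies within 4 mm (horizontally) of its own pin, either way round, the plate's underside is less than 3 mm above the stage's top, level within 0.03 rad and at rest, and the lamp knob is within 0.14 rad of its clockwise end stop (((horizontal distance between hole0 and pin0 below 0.004 m and horizontal distance between hole1 and pin1 below 0.004 m) or (horizontal distance between hole0 and pin1 below 0.004 m and horizontal distance between hole1 and pin0 below 0.004 m)) and z of carrier in the frame of light_stage below 0.048 m and angle between carrier's own z axis and vertical below 0.03 rad and linear speed of carrier below 0.02 m/s and value of joint dimmer above 3 rad); the robot touches nothing.
It fails at once if the beaker, the dish or the tweezers are moved by more than 30 mm, or the beaker is tipped (distance of any of beaker, dish, tweezers from where it was at the start of the episode above 0.03 m or angle between beaker's own z axis and vertical above 0.5 rad).
It fails at once if the carrier drops onto the pins instead of being lowered (faster than 0.4 m/s while its holes are at the pins and its underside is below the pins' tips) (((horizontal distance between hole0 and pin0 below 0.02 m and horizontal distance between hole1 and pin1 below 0.02 m) or (horizontal distance between hole0 and pin1 below 0.02 m and horizontal distance between hole1 and pin0 below 0.02 m)) and z of carrier in the frame of light_stage below 0.068 m and linear speed of carrier above 0.4 m/s).
It also fails if it takes over 58 s, if anything falls off the work surface, if the arm or the gripper's body presses on something with over 40 N, if the wrist force passes 120 N, or if a joint passes its speed limit or range.

ROBOT

A 6-joint arm with a two-finger parallel gripper is mounted at the origin on the work surface. World frame = base frame: x ahead of the robot, y to its left, z up, the work surface at z = 0. Lengths are in m, angles in degrees, forces in N, time in s.
With the tool pointing down it reaches from about 0.25 to 0.725 m from the base axis. Payload 9.7 kg.
Tool frame: the origin (TCP) lies on the centre line of the jaws, within the pads' length; the fingertips stand 14 mm ahead of it and the grasp point (between the pads) lies 5 mm behind it; z points along the fingers, y is the line along which they close (so a half turn about z gives the same grasp; the last joint's range is limited). The gripper opens to 85 mm and grips with 20 to 120 N. Pads are 22 mm wide; open, the fingers measure 114 mm over their backs; the gripper's body (76 mm by 85 mm) begins 54 mm behind the grasp point. The pads swing forward as they close: fully open they stand 13 mm farther back than shut.
Start: joints at [-64.515, 4.979, 10.078, 95.1, 0, 90], TCP at [0.237, -0.496, 0.245] pointing down, gripper open.
Joint ranges: [-179.16, 179.16], [-48.56, 103.87], [-65.8, 70.77], [-126.05, 130.52], [-82.76, 87.17], [-180, 180]. Speed limits (degrees/s): [127.2, 127.2, 147.25, 180, 180, 180].

INTERFACE

Orientations are given as [roll, pitch, yaw] about the fixed x, y, z axes, in that order (R = Rz(yaw) Ry(pitch) Rx(roll)).
In Python, from workcell import bot, camera, get_calibration, ticket gives the robot as it stands. The module is installed in compiled form; this text tells all that it offers.
- The arm moves only by the tool send_rows, never from a script. Its arguments are lists of equal length, an entry for each row: "linear": the shift along the tool's x, y, z in m, a list of three; "twist": the turn, a rotation vector about the tool's x, y, z in units of 10 degrees (1.0 is 10 degrees), a list of three; "gripper": the opening in per cent of the stroke, from 0 (shut) to 100 (fully open). In form: {"linear": [[x, y, z], ...], "twist": [[wx, wy, wz], ...], "gripper": [gripper, ...]}. A call has 1 to 8 rows; each row shifts and turns the commanded pose from where the row before left it, along the tool's axes as they then stand; what a row does not reach is not made up. A row lasts 1/8 s, in which the tool goes at most 62.5 mm and 10.7 degrees, less where a joint would pass 70% of its speed; a pose out of reach is approached as far as the arm can. A call with a gripper value outside its range is refused whole. The fingers move at their own pace and stop on an object; "grip_force" is the grip in N (left out, the last holds). Time passes only in rows, so rows that do not move let the fingers close. It gives the time, the measured TCP pose, the force, the opening and the grip force at its end, in the units of the state.
- bot.get_obs(): the state, without advancing time (a new reading comes with each control period).
- camera(name): name is "scene" or "top" or "wrist"; returns the picture (420x560x3 uint8, red, green, blue); there is no depth.
- get_calibration(name): a dict with "fx", "fy", "cx", "cy" (pixels), "k1" (the pictures are not rectified: a ray, as slopes to the right and down, at radius r is drawn at 1 + k1 r^2 times it, then the intrinsics apply), "origin" and "orientation" of the camera in the world; the wrist camera has in their place "hand_eye" (4x4, takes a point from camera to tool coordinates, whose origin is the TCP and whose axes are the flange's). Camera axes: x right, y down, z forward; pixel columns grow to the right and rows downward; lengths in m; the calibration is good to about 2 mm. A picture is of the moment at which its call begins: read the wrist's pose just before it. get_calibration takes no time and is no camera call.
- ticket.job_done(): hands the job in; it is judged then, once.
The state is a dict: "time": time; "q": joint angles; "qd": joint speeds; "joint_efforts": joint torques, N m; "ee_pos": TCP position; "tcp_rot": TCP orientation; "wrist_force": force on the tool from outside, world axes, zero at the start; "torque": the same for the moment, N m; "opening": finger opening in m; "grasp_force": force on a finger pad.
Only numpy, scipy, OpenCV 4.12 (cv2) and the standard library are available. Lean on these libraries where they do the work, as an engineer would, in place of code of your own. Each camera call takes 0.05 s, during which the arm holds its last target. There are 200 camera calls.

## Working session

There is one attempt and no reset: what is moved stays moved. The work goes in short steps, Python scripts to look and compute and a tool call to move; the robot and the scene stay as the last step left them, time stands still between calls to the robot, and variables do not carry over. Pictures are saved under pics/ and viewed, at most 10 in all, crops included, and the job is handed in when it is done.

Besides the shell and the picture viewer there is one more tool, called after ">>>" by a JSON object that holds its "method" and its "body". send_rows: Moves the arm, as the interface text tells. Its arguments: {"type":"object","properties":{"linear":{"type":"array"},"twist":{"type":"array"},"gripper":{"type":"array"},"grip_force":{"type":"number"}},"required":["linear","twist","gripper"]}

```bash
mkdir -p pics; cat > h.py <<'E'
import numpy as np, cv2
from scipy.spatial.transform import Rotation as R
from workcell import bot, camera, get_calibration, ticket
def rot(o):
    o=np.array(o,float)
    return o if o.shape==(3,3) else R.from_euler('xyz',o,degrees=True).as_matrix()
def campose(n,obs=None):
    c=get_calibration(n)
    if 'hand_eye' in c:
        T=np.eye(4);T[:3,:3]=rot(obs['tcp_rot']);T[:3,3]=obs['ee_pos'];M=T@np.array(c['hand_eye']);return c,M[:3,:3],M[:3,3]
    return c,rot(c['orientation']),np.array(c['origin'])
def rays(n,px,obs=None):
    c,Rm,o=campose(n,obs);px=np.array(px,float).reshape(-1,2)
    K=np.array([[c['fx'],0,c['cx']],[0,c['fy'],c['cy']],[0,0,1]])
    u=cv2.undistortPoints(px.reshape(-1,1,2),K,np.array([c['k1'],0,0,0.])).reshape(-1,2)
    d=np.c_[u,np.ones(len(u))]@Rm.T
    return o,d
def plane(n,px,z,obs=None):
    o,d=rays(n,px,obs);return o+d*((z-o[2])/d[:,2])[:,None]
def tri(o1,d1,o2,d2):
    A=np.array([d1,-d2]).T;s=np.linalg.lstsq(A,o2-o1,rcond=None)[0]
    p,q=o1+s[0]*d1,o2+s[1]*d2;return (p+q)/2,np.linalg.norm(p-q)
def proj(n,P,obs=None):
    c,Rm,o=campose(n,obs);x=(np.array(P,float).reshape(-1,3)-o)@Rm;x=x[:,:2]/x[:,2:]
    x=x*(1+c['k1']*(x**2).sum(1,keepdims=True));return x*[c['fx'],c['fy']]+[c['cx'],c['cy']]
E
python3 - <<'E'
from h import *
o=bot.get_obs();print(o)
for n in('top','scene','wrist'):
    print(n,get_calibration(n));im=camera(n)[...,::-1];cv2.imwrite(f'pics/{n}0.png',im)
E
```

```text
{'time': 0.0, 'q': array([-6.45155218e+01,  5.01112181e+00,  1.00326429e+01,  9.51031271e+01,
       -5.27883464e-04,  9.00012373e+01]), 'qd': array([-0.06792081,  0.00683472, -0.10716285, -0.02641499, -0.02441982,
       -0.09559852]), 'joint_efforts': array([ 1.25582017e-03, -5.20383167e+01,  4.64807475e+01,  1.61452655e-02,
        1.11858000e-05,  2.44199285e-06]), 'ee_pos': array([ 0.236538  , -0.49626397,  0.24456667]), 'tcp_rot': array([-1.79918394e+02,  5.29645227e-04,  2.54832417e+01]), 'wrist_force': array([-0.23655307, -0.1754946 , -0.46759647]), 'torque': array([0.01843938, 0.02292956, 0.01401386]), 'grasp_force': 0.0, 'opening': 0.08574459515037426}
top {'fx': 414.56181052035674, 'fy': 414.56181052035674, 'cx': 287.636292329445, 'cy': 203.27448047236655, 'k1': 0.01651792302002674, 'origin': array([ 0.48550873, -0.00181914,  1.23400282]), 'orientation': array([-177.38195562,   -0.93000356,  -91.58729511])}
scene {'fx': 491.1504558773606, 'fy': 491.1504558773606, 'cx': 283.1613082680605, 'cy': 210.2221476184201, 'k1': -0.11369419236138145, 'origin': array([1.52725936, 0.4285864 , 1.21593282]), 'orientation': array([-137.35676721,   -0.91457588,  115.02136862])}
wrist {'fx': 325.5098543157774, 'fy': 325.5098543157774, 'cx': 287.3563900972423, 'cy': 211.10900040499, 'k1': -0.07652682921164308, 'hand_eye': array([[-4.33553071e-04, -9.52364108e-01, -3.04962978e-01,
         7.98901807e-02],
       [ 9.99999595e-01, -1.72500383e-04, -8.82958725e-04,
         3.71840807e-04],
       [ 7.88291968e-04, -3.04963237e-01,  9.52363797e-01,
        -1.27654161e-01],
       [ 0.00000000e+00,  0.00000000e+00,  0.00000000e+00,
         1.00000000e+00]])}
```

View pics/top0.png

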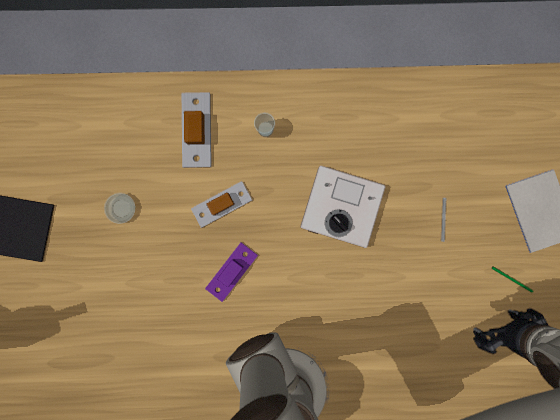

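View pics/scene0.png

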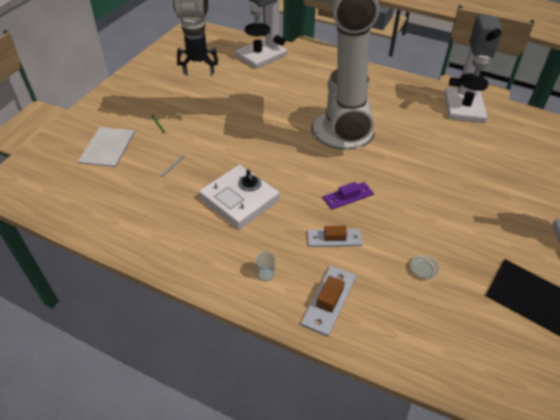

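The carrier-like things in the top view are a large grey one at (197,130), a small grey one at (222,205) and a purple one at (232,272). Purple is excluded, and the smaller of the other two is the one at (222,205). I'll confirm it in a crop. The stage is at (345,207), its knob at (339,223) and its pins at (327,185) and (371,198).

```bash
python3 - <<'E'
from h import *
im=cv2.imread('pics/top0.png');c=im[80:310,170:400];cv2.imwrite('pics/crop1.png',cv2.resize(c,None,fx=2.6,fy=2.6,interpolation=cv2.INTER_CUBIC))
B={}
for n in('top','scene'):
    im=cv2.imread(f'pics/{n}0.png');h=cv2.cvtColor(im,cv2.COLOR_BGR2HSV)
    m=cv2.inRange(h,(3,190,60),(15,255,200));k,l,s,cc=cv2.connectedComponentsWithStats(m)
    for i in range(1,k):
        if s[i,4]>60: print(n,s[i],cc[i])
# knob / pins coarse
print('grey', plane('top',[[222,205],[193,215],[252,190]],0.02).round(3))
print('resin top',plane('top',[[220.5,203.5]],0.044).round(3))
print('knob',plane('top',[[339,223]],0.08).round(3),'pins',plane('top',[[327,185],[371,198]],0.069).round(3))
p=plane('top',[[319,167],[385,184],[302,229],[368,246]],0.045);print(p.round(3), p.mean(0))
print('tweezers',plane('top',[[444,219]],0),'beaker',plane('top',[[265,125]],0.08),'dish',plane('top',[[122,208]],0.01))
E
```

```text
top [184 111  18  32 305] [192.4852459  126.81311475]
top [207 193  27  21 207] [220.12077295 203.29468599]
grey [[0.541 0.169 0.02 ]
 [0.514 0.254 0.02 ]
 [0.582 0.08  0.02 ]]
resin top [[0.544 0.17  0.044]]
knob [[ 0.479 -0.164  0.08 ]] pins [[ 0.587 -0.135  0.069]
 [ 0.547 -0.258  0.069]]
[[ 0.642 -0.116  0.045]
 [ 0.587 -0.305  0.045]
 [ 0.464 -0.062  0.045]
 [ 0.411 -0.249  0.045]] [ 0.52604305 -0.18304924  0.045     ]
tweezers [[ 0.48178465 -0.48893169  0.        ]] beaker [[0.75931046 0.03542401 0.08      ]] dish [[0.54014271 0.46198591 0.01      ]]
```

View pics/crop1.png

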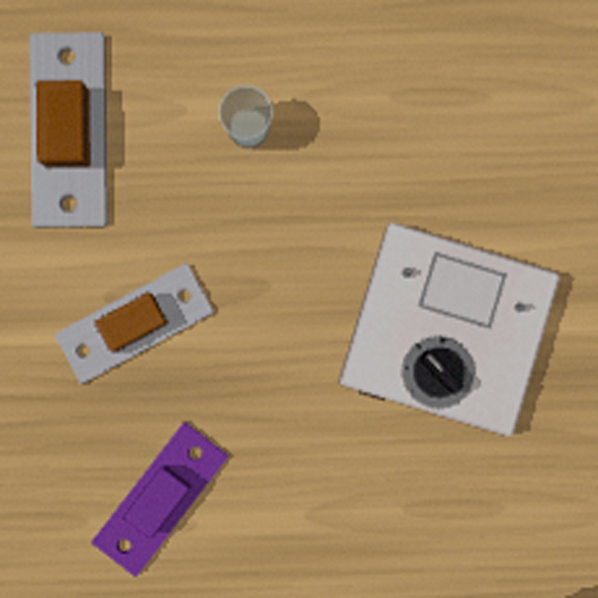

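The crop confirms it: the small grey plate with the amber block has its holes at crop (83,350) and (184,296), about 44 px or 130 mm apart. The large one is bigger and the third is purple. Next I look at the stage with the wrist camera, in the orientation I'll place in.

>>> {"method": "send_rows", "body": {"linear": [[0, 0, 0], [0, 0, 0], [0, 0, 0], [0, 0, 0], [0, 0, 0]], "twist": [[0, 0, -0.95], [0, 0, -0.95], [0, 0, -0.95], [0, 0, -0.95], [0, 0, -0.95]], "gripper": [100, 100, 100, 100, 100]}}

```text
time: 0.78
ee_pos: [0.2366, -0.4964, 0.245]
tcp_rot: [-180.0, -0.0, 73.3]
wrist_force: [0.6, 0.1, -0.2]
opening: 0.0853
grasp_force: 0.0
```

>>> {"method": "send_rows", "body": {"linear": [[0.048, 0.0285, 0.005], [0.048, 0.0285, 0.005], [0.048, 0.0285, 0.005], [0.048, 0.0285, 0.005], [0.048, 0.0285, 0.005], [0.048, 0.0285, 0.005], [0.048, 0.0285, 0.005], [0.048, 0.0285, 0.005]], "twist": [[0, 0, 0], [0, 0, 0], [0, 0, 0], [0, 0, 0], [0, 0, 0], [0, 0, 0], [0, 0, 0], [0, 0, 0]], "gripper": [100, 100, 100, 100, 100, 100, 100, 100]}}

```text
time: 1.78
ee_pos: [0.5682, -0.1946, 0.2049]
tcp_rot: [-180.0, 0.0, 73.0]
wrist_force: [1.2, -0.4, 1.0]
opening: 0.0855
grasp_force: 0.0
```

>>> {"method": "send_rows", "body": {"linear": [[0, 0, 0], [0, 0, 0]], "twist": [[0, 0, 0], [0, 0, 0]], "gripper": [100, 100]}}

```text
time: 2.02
ee_pos: [0.5668, -0.196, 0.205]
tcp_rot: [-180.0, 0.0, 73.0]
wrist_force: [-0.5, -0.1, -1.0]
opening: 0.0853
grasp_force: 0.0
```

```bash
cat > snap.py <<'E'
import sys,pickle
from h import *
n=sys.argv[1];o=bot.get_obs();im=camera('wrist')[...,::-1];cv2.imwrite(f'pics/{n}.png',im);pickle.dump(o,open(f'{n}.pkl','wb'))
print(o['time'],o['ee_pos'].round(4),o['tcp_rot'].round(2),o['opening'])
E
python3 snap.py st1
```

```text
2.025 [ 0.5668 -0.196   0.205 ] [-1.7995e+02  1.0000e-02  7.3020e+01] 0.0853220393515183
```

View pics/st1.png

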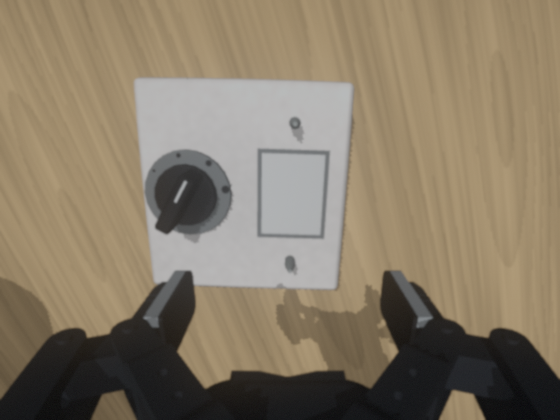

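The wrist view shows the stage with pin tips near (295,122) and (290,262) and the knob top near (180,195). The white mark points up-right at roughly (187,181), about 63° short of pointing at the pins. I'll take two more views for parallax, shifting along tool x.

>>> {"method": "send_rows", "body": {"linear": [[-0.03, 0, 0], [-0.03, 0, 0], [0, 0, 0], [0, 0, 0]], "twist": [[0, 0, 0], [0, 0, 0], [0, 0, 0], [0, 0, 0]], "gripper": [100, 100, 100, 100]}}

```text
time: 2.58
ee_pos: [0.5489, -0.2539, 0.2056]
tcp_rot: [180.0, -0.0, 72.9]
wrist_force: [-0.1, -0.2, -0.1]
opening: 0.0853
grasp_force: 0.0
```

```bash
python3 snap.py st2
```

```text
2.575 [ 0.5489 -0.2539  0.2056] [ 1.7998e+02 -1.0000e-02  7.2890e+01] 0.08529683191315411
```

>>> {"method": "send_rows", "body": {"linear": [[-0.035, -0.05, 0], [-0.035, -0.05, 0], [0, 0, 0], [0, 0, 0]], "twist": [[0, 0, 0], [0, 0, 0], [0, 0, 0], [0, 0, 0]], "gripper": [100, 100, 100, 100]}}

```text
time: 3.12
ee_pos: [0.4338, -0.2908, 0.2057]
tcp_rot: [179.9, 0.0, 73.0]
wrist_force: [-0.3, -0.0, -0.8]
opening: 0.0855
grasp_force: 0.0
```

```bash
python3 snap.py st3; python3 - <<'E'
from h import *
import pickle
out=[]
for n in('st1','st2','st3'):
    o=pickle.load(open(n+'.pkl','rb'));im=cv2.imread(f'pics/{n}.png')
    tips=proj('wrist',[[0.587,-0.135,.069],[.547,-.258,.069],[0.479,-0.164,.089]],o);print(n,tips.round(0).tolist())
    row=[]
    for (u,v),w in zip(tips,(28,28,50)):
        u=int(np.clip(u,w,559-w));v=int(np.clip(v,w,419-w))
        row.append(cv2.resize(im[v-w:v+w,u-w:u+w],(260,195 if 0 else 195) if 0 else (198,198),interpolation=cv2.INTER_CUBIC));print((u-w,v-w),2*w)
    out.append(np.hstack(row))
cv2.imwrite('pics/mont.png',np.vstack(out))
E
```

```text
3.125 [ 0.4338 -0.2908  0.2057] [179.93   0.    72.98] 0.0854744639259781
st1 [[288.0, 127.0], [285.0, 274.0], [168.0, 207.0]]
(259, 99) 56
(257, 245) 56
(117, 156) 100
st2 [[287.0, 45.0], [285.0, 210.0], [159.0, 128.0]]
(259, 16) 56
(256, 182) 56
(109, 78) 100
st3 [[425.0, -53.0], [409.0, 128.0], [294.0, 24.0]]
(397, 0) 56
(380, 99) 56
(243, 0) 100
```

View pics/mont.png

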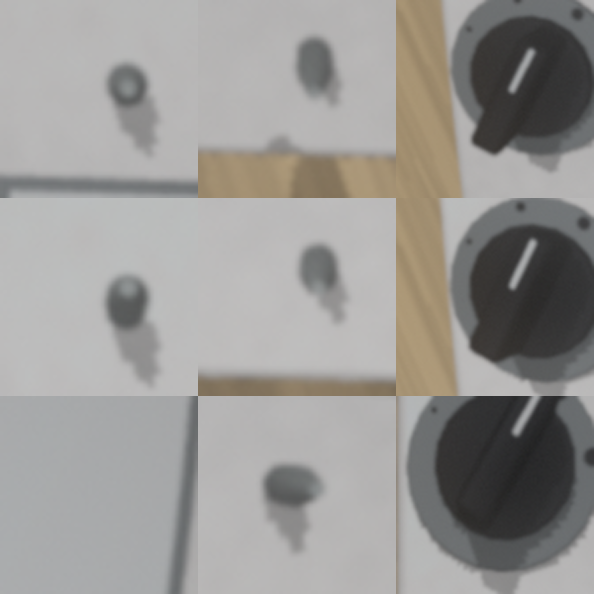

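```bash
python3 - <<'E'
from h import *
import pickle
O={n:pickle.load(open(n+'.pkl','rb')) for n in('st1','st2','st3')}
def T(name,**k):
    r={n:rays('wrist',p,O[n]) for n,p in k.items()};ns=list(r)
    for i in range(len(ns)):
        for j in range(i+1,len(ns)):
            a,b=r[ns[i]],r[ns[j]];p,e=tri(a[0],a[1][0],b[0],b[1][0]);print(name,ns[i],ns[j],p.round(4),round(e,4))
T('p0base',st1=[294.9,123],st2=[294.9,47.7]);T('p0tip',st1=[295.2,123.9],st2=[295.2,41.2])
T('p1base',st1=[289.8,261.1],st2=[289.7,200.9],st3=[404.6,123.9]);T('p1tip',st1=[290.4,269.9],st2=[290,206.9],st3=[413.9,124.5])
T('markA',st1=[185.7,181.3],st2=[179.2,99.2]);T('markB',st1=[175.6,203],st2=[167.8,123.5])
pl=lambda n,p,z:plane('wrist',[p],z,O[n])[0]
P0=[pl('st1',[294.9,123],.045),pl('st2',[294.9,47.7],.045)];P1=[pl('st1',[289.8,261.1],.045),pl('st2',[289.7,200.9],.045),pl('st3',[404.6,123.9],.045)]
print(np.round(P0,4),np.round(P1,4))
p0,p1=np.mean(P0,0)[:2],np.mean(P1,0)[:2];d=p0-p1;L=np.hypot(*d);y=d/L;x=np.array([y[1],-y[0]]);m=(p0+p1)/2
print('sep',L,'yaw',np.degrees(np.arctan2(x[1],x[0])),'mid',m,'knob',m-.095*x)
for n in('st1','st2'):
    a={'st1':([185.7,181.3],[175.6,203]),'st2':([179.2,99.2],[167.8,123.5])}[n]
    A,B=pl(n,a[0],.089),pl(n,a[1],.089);v=A-B;print('mark',A.round(4),B.round(4),np.degrees(np.arctan2(v[1],v[0])))
    g=cv2.cvtColor(cv2.imread(f'pics/{n}.png'),cv2.COLOR_BGR2GRAY);k=proj('wrist',[*(m-.095*x),.051],O[n])[0]
    # foot edge along rays
    pts=[]
    for t in np.radians(np.arange(130,360,4)):
        r=np.arange(30,60,.5);s=k[None]+np.c_[np.cos(t)*r,np.sin(t)*r];v=cv2.remap(g,s[:,0].astype('f4')[None],s[:,1].astype('f4')[None],1)[0].astype(float)
        i=np.argmax(np.diff(cv2.GaussianBlur(v[None],(7,1),0)[0]));pts.append(pl(n,s[i],.051)[:2])
    pts=np.array(pts);from scipy.optimize import least_squares
    q=least_squares(lambda c:np.hypot(*(pts-c[:2]).T)-c[2],[*(m-.095*x),.04],loss='soft_l1',f_scale=.001).x;print('foot fit',q)
E
```

```text
p0base st1 st2 [ 0.5936 -0.1348  0.0434] 0.0
p0tip st1 st2 [ 0.5934 -0.1343  0.0685] 0.0
p1base st1 st2 [ 0.5516 -0.2576  0.0468] 0.0002
p1base st1 st3 [ 0.5517 -0.2574  0.0471] 0.0002
p1base st2 st3 [ 0.5516 -0.2573  0.0474] 0.0001
p1tip st1 st2 [ 0.5518 -0.2582  0.0637] 0.0005
p1tip st1 st3 [ 0.5525 -0.257   0.0665] 0.0002
p1tip st2 st3 [ 0.5519 -0.2568  0.0684] 0.0
markA st1 st2 [ 0.5009 -0.1494  0.0893] 0.0004
markB st1 st2 [ 0.487  -0.1628  0.0909] 0.0
[[ 0.5936 -0.1347  0.045 ]
 [ 0.5935 -0.135   0.045 ]] [[ 0.5515 -0.2585  0.045 ]
 [ 0.5514 -0.2581  0.045 ]
 [ 0.5523 -0.2576  0.045 ]]
sep 0.13012542507838232 yaw -18.753610139873295 mid [ 0.57264943 -0.19644888] knob [ 0.48269299 -0.16590646]
mark [ 0.5006 -0.1494  0.089 ] [ 0.4862 -0.1632  0.089 ] 43.84554847909991
foot fit [ 0.48410015 -0.16472399  0.03929754]
mark [ 0.501  -0.1494  0.089 ] [ 0.4864 -0.1627  0.089 ] 42.42976191792485
foot fit [ 0.4837587  -0.16547378  0.03919649]
```

The heights check out: pin feet at 45 mm ±2, tips at 68 mm, knob mark at 89–91 mm, pin spacing 130.1 mm. The stage yaw is −18.75° and the knob axis is at (0.4834, −0.1655). The mark lies at 43.2°, so 62° of clockwise turn is needed. I'll move above the knob.

>>> {"method": "send_rows", "body": {"linear": [[0, 0, 0], [0, 0, 0], [0, 0, 0], [0.0405, -0.0193, 0.01], [0.0405, -0.0193, 0.01], [0.0405, -0.0193, 0.01], [0, 0, 0.02], [0, 0, 0]], "twist": [[0, 0, 1.0], [0, 0, 1.0], [0, 0, 1.0], [0, 0, 0], [0, 0, 0], [0, 0, 0], [0, 0, 0], [0, 0, 0]], "gripper": [70, 70, 70, 70, 70, 70, 70, 70]}}

```text
time: 4.18
ee_pos: [0.4831, -0.1644, 0.1538]
tcp_rot: [-179.9, 0.1, 43.1]
wrist_force: [0.6, -0.6, 0.2]
opening: 0.0595
grasp_force: 0.0
```

>>> {"method": "send_rows", "body": {"linear": [[0, 0, 0.026], [0, 0, 0.026], [0, 0, 0.014], [0, 0, 0.012], [0, 0, 0], [0, 0, 0]], "twist": [[0, 0, 0], [0, 0, 0], [0, 0, 0], [0, 0, 0], [0, 0, 0], [0, 0, 0]], "gripper": [70, 70, 70, 70, 70, 70]}}

```text
time: 4.92
ee_pos: [0.4832, -0.166, 0.0781]
tcp_rot: [179.9, -0.0, 43.0]
wrist_force: [-0.5, 0.3, -0.0]
opening: 0.06
grasp_force: 0.0
```

>>> {"method": "send_rows", "body": {"linear": [[0, 0, 0], [0, 0, 0], [0, 0, 0], [0, 0, 0], [0, 0, 0], [0, 0, 0]], "twist": [[0, 0, 0], [0, 0, 0], [0, 0, 0], [0, 0, 0], [0, 0, 0], [0, 0, 0]], "gripper": [10, 10, 10, 10, 10, 10], "grip_force": 30}}

```text
time: 5.68
ee_pos: [0.4819, -0.165, 0.0779]
tcp_rot: [-179.9, -0.0, 43.0]
wrist_force: [-7.3, 5.7, 6.9]
opening: 0.013
grasp_force: 31.6
```

>>> {"method": "send_rows", "body": {"linear": [[0, 0, 0], [0, 0, 0], [0, 0, 0], [0, 0, 0], [0, 0, 0], [0, 0, 0], [0, 0, 0]], "twist": [[0, 0, 0.9], [0, 0, 0.9], [0, 0, 0.9], [0, 0, 0.9], [0, 0, 0.9], [0, 0, 0.9], [0, 0, 0.6]], "gripper": [10, 10, 10, 10, 10, 10, 10]}}

```text
time: 6.55
ee_pos: [0.4821, -0.166, 0.0779]
tcp_rot: [179.9, 0.1, -17.3]
wrist_force: [-6.3, -0.3, 5.4]
opening: 0.0133
grasp_force: 31.2
```

```bash
python3 -c "
from h import *
o=bot.get_obs();print(o['tcp_rot'],o['torque'],o['wrist_force'],o['opening'],o['grasp_force'],o['ee_pos'])"
```

```text
[ 1.79944011e+02  5.25947116e-02 -1.72650945e+01] [-0.24211861  1.25316227  0.08534014] [-6.32731713 -0.29327872  5.35674133] 0.013252872784784295 31.249676942825317 [ 0.48206918 -0.16603695  0.07785099]
```

>>> {"method": "send_rows", "body": {"linear": [[0, 0, 0], [0, 0, 0], [0, 0, 0]], "twist": [[0, 0, 0.2], [0, 0, 0.2], [0, 0, 0]], "gripper": [10, 10, 10]}}

```text
time: 6.92
ee_pos: [0.4814, -0.1674, 0.0779]
tcp_rot: [-178.5, 0.1, -19.9]
wrist_force: [11.8, 49.0, 6.5]
opening: 0.0138
grasp_force: 36.2
```

```bash
python3 -c "
from h import *
o=bot.get_obs();print(o['tcp_rot'],o['torque'],o['wrist_force'],o['opening'],o['grasp_force'],o['ee_pos'])"
```

```text
[-1.78515624e+02  6.29415701e-02 -1.98701143e+01] [ 9.54522621 -2.19317398  0.51675613] [11.81241303 49.03825842  6.53274191] 0.013771250385633003 36.173935532569885 [ 0.48143292 -0.16739204  0.07790219]
```

The moment rises at the end stop, so the knob is home. I'll release, lift and go over the carrier.

>>> {"method": "send_rows", "body": {"linear": [[0, 0, 0], [0, 0, 0], [0, 0, 0], [0, 0, 0], [0, 0, -0.02], [0, 0, -0.03], [0, 0, -0.04], [0, 0, -0.03]], "twist": [[0, 0, -0.2], [0, 0, 0], [0, 0, 0], [0, 0, 0], [0, 0, 0], [0, 0, 0], [0, 0, 0], [0, 0, 0]], "gripper": [60, 60, 60, 60, 60, 70, 70, 70]}}

```text
time: 7.92
ee_pos: [0.4792, -0.1762, 0.199]
tcp_rot: [-179.6, -0.1, -18.3]
wrist_force: [0.2, 1.1, -0.3]
opening: 0.0598
grasp_force: 0.0
```

>>> {"method": "send_rows", "body": {"linear": [[0, 0, 0], [0, 0, 0], [0, 0, 0], [0, 0, 0], [0, 0, 0], [0, 0, 0], [0, 0, 0]], "twist": [[0, 0, -1.05], [0, 0, -1.05], [0, 0, -1.05], [0, 0, -1.05], [0, 0, -1.05], [0, 0, -1.05], [0, 0, -1.05]], "gripper": [90, 90, 90, 90, 90, 90, 90]}}

```text
time: 8.8
ee_pos: [0.479, -0.1761, 0.1973]
tcp_rot: [-179.9, -0.4, 55.6]
wrist_force: [0.3, 0.4, -0.4]
opening: 0.0769
grasp_force: 0.0
```

>>> {"method": "send_rows", "body": {"linear": [[0, 0, 0], [0, 0, 0], [0, 0, 0], [0, 0, 0], [0, 0, 0], [0, 0, 0], [0, 0, 0]], "twist": [[0, 0, -1.05], [0, 0, -1.05], [0, 0, -1.05], [0, 0, -1.05], [0, 0, -1.05], [0, 0, -1.05], [0, 0, 0]], "gripper": [90, 90, 90, 90, 90, 90, 90]}}

```text
time: 9.68
ee_pos: [0.479, -0.1761, 0.1973]
tcp_rot: [179.7, -0.3, 118.2]
wrist_force: [-0.9, 0.1, -0.1]
opening: 0.0772
grasp_force: 0.0
```

>>> {"method": "send_rows", "body": {"linear": [[0.045, 0.0346, 0], [0.045, 0.0346, 0], [0.045, 0.0346, 0], [0.045, 0.0346, 0], [0.045, 0.0346, 0], [0.045, 0.0346, 0], [0, 0, 0], [0, 0, 0]], "twist": [[0, 0, 0], [0, 0, 0], [0, 0, 0], [0, 0, 0], [0, 0, 0], [0, 0, 0], [0, 0, 0], [0, 0, 0]], "gripper": [90, 90, 90, 90, 90, 90, 90, 90]}}

```text
time: 10.68
ee_pos: [0.5339, 0.1601, 0.1995]
tcp_rot: [179.7, -0.3, 118.1]
wrist_force: [0.1, -0.1, 1.0]
opening: 0.0764
grasp_force: 0.0
```

```bash
python3 snap.py c1
```

```text
10.675 [0.5339 0.1601 0.1995] [179.73  -0.27 118.14] 0.07643008954701953
```

>>> {"method": "send_rows", "body": {"linear": [[-0.03, 0, 0], [-0.03, 0, 0], [0, 0, 0], [0, 0, 0]], "twist": [[0, 0, 0], [0, 0, 0], [0, 0, 0], [0, 0, 0]], "gripper": [90, 90, 90, 90]}}

```text
time: 11.22
ee_pos: [0.5622, 0.1067, 0.1996]
tcp_rot: [179.7, -0.3, 118.1]
wrist_force: [-0.2, -0.6, -0.6]
opening: 0.0774
grasp_force: 0.0
```

```bash
python3 snap.py c2; python3 -c "
from h import *
a=cv2.imread('pics/c1.png');b=cv2.imread('pics/c2.png')
cv2.imwrite('pics/c12.png',np.hstack([a[0:360,90:490],b[0:360,90:490]]))"
```

```text
11.225 [0.5622 0.1067 0.1996] [179.69  -0.29 118.14] 0.07735893117827283
```

View pics/c12.png

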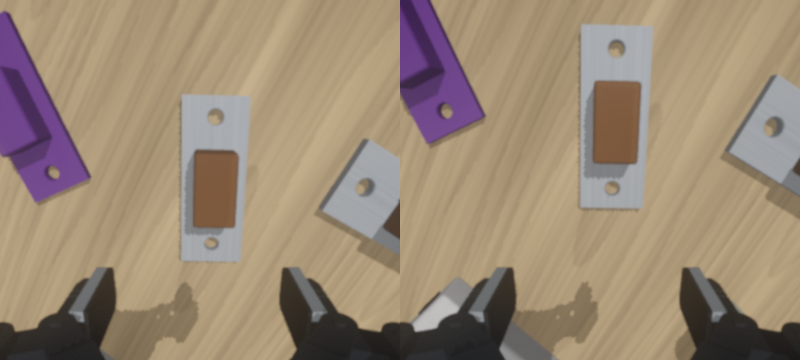

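Both frames show the carrier with its block and two holes, at about (305,117) and (301,243) in c1 and (306,48) and (302,188) in c2. Neighbours are about 100 mm off, clear of the fingers.

```bash
cat > meas.py <<'E'
from h import *
import pickle
def holes(n,seeds):
    im=cv2.imread(f'pics/{n}.png');s=cv2.cvtColor(im,cv2.COLOR_BGR2HSV)[...,1];res=[]
    for u,v in seeds:
        w=12;p=cv2.GaussianBlur(cv2.resize(s[v-w:v+w+1,u-w:u+w+1],None,fx=8,fy=8,interpolation=cv2.INTER_CUBIC),(9,9),0)
        t,m=cv2.threshold(p,0,255,cv2.THRESH_OTSU);k,l,st,c=cv2.connectedComponentsWithStats(m)
        i=1+np.argmin([np.hypot(*(q-100)) for q in c[1:]])
        cs,_=cv2.findContours((l==i).astype('u1'),0,1);e=cv2.fitEllipse(max(cs,key=len))
        res.append((np.array(e[0])+.5)/8-.5+[u-w,v-w]);print(n,res[-1].round(2),np.round(np.array(e[1])/8,1))
    return res
E
python3 - <<'E'
from meas import *
O={n:pickle.load(open(n+'.pkl','rb')) for n in('c1','c2')}
H={'c1':holes('c1',[(305,117),(301,243)]),'c2':holes('c2',[(306,48),(302,188)])}
C={}
for n in H:
    a=plane('wrist',H[n],.010,O[n]);d=a[0]-a[1];m=a.mean(0);print(n,a.round(4),'sep',np.hypot(*d[:2]),'mid',m.round(4),'yaw',np.degrees(np.arctan2(d[1],d[0])))
    h=cv2.cvtColor(cv2.imread(f'pics/{n}.png'),cv2.COLOR_BGR2HSV);mk=cv2.inRange(h,(3,125,60),(12,255,200));k,l,s,c=cv2.connectedComponentsWithStats(mk[:,250:350]);i=1+np.argmax(s[1:,4]);print(s[i])
    cs,_=cv2.findContours((l==i).astype('u1'),0,1);r=cv2.minAreaRect(cs[0]);C[n]=np.array(r[0])+[250,0];print('block',C[n],r[1:]);b=plane('wrist',cv2.boxPoints(r)+[250,0],.044,O[n]);print('blockmid',b.mean(0).round(4),np.linalg.norm(np.diff(b,axis=0),axis=1).round(4))
f=lambda a,b:tri(*[x for n,p in(('c1',a),('c2',b)) for x in (lambda q:(q[0],q[1][0]))(rays('wrist',[p],O[n]))])
print('tri holes',f(H['c1'][0],H['c2'][0]),f(H['c1'][1],H['c2'][1]),'block',f(C['c1'],C['c2']))
E
```

```text
c1 [304.97 116.66] [14. 15.]
c1 [300.76 242.16] [ 9.2 12.2]
c2 [305.89  49.2 ] [14.6 15.3]
c2 [301.58 187.36] [11.7 13.4]
c1 [[0.5176 0.2314 0.01  ]
 [0.5757 0.1176 0.01  ]] sep 0.12778220438283208 mid [0.5466 0.1745 0.01  ] yaw 117.0123842754073
[ 65 165   2   2   2]
block [315.5 165.5] ((1.4142135381698608, 0.0), -135.0)
blockmid [0.5438 0.1992 0.044 ] [0.     0.0013 0.    ]
c2 [[0.5181 0.2306 0.01  ]
 [0.5762 0.1166 0.01  ]] sep 0.12793125169695377 mid [0.5472 0.1736 0.01  ] yaw 117.01567232266311
[ 65 105   1   1   1]
block [315. 105.] ((0.0, 0.0), 0.0)
blockmid [0.5468 0.1901 0.044 ] [0. 0. 0.]
tri holes (array([0.51795852, 0.23148448, 0.00487814]), np.float64(4.036722423107703e-05)) (array([0.5771291 , 0.11552623, 0.00407559]), np.float64(4.568801366516099e-05)) block (array([ 0.55127434,  0.19333576, -0.00780913]), np.float64(0.0018895434935796783))
```

```bash
python3 - <<'E'
from meas import *
O={n:pickle.load(open(n+'.pkl','rb')) for n in('c1','c2')}
Hs={'c1':([304.97,116.66],[300.76,242.16]),'c2':([305.89,49.2],[301.58,187.36])};B={}
for n,(u,v) in {'c1':(305,189),'c2':(306,122)}.items():
    a=plane('wrist',Hs[n],.005,O[n]);d=a[0]-a[1];print(n,'sep',np.hypot(*d[:2]),'mid',a.mean(0).round(4),np.degrees(np.arctan2(d[1],d[0])))
    im=cv2.imread(f'pics/{n}.png').astype(int);ref=np.median(im[v-5:v+6,u-5:u+6].reshape(-1,3),0)
    m=(np.abs(im-ref).max(2)<22).astype('u1');k,l,s,c=cv2.connectedComponentsWithStats(m);i=l[v,u];cs,_=cv2.findContours((l==i).astype('u1'),0,1)
    q=cv2.boxPoints(cv2.minAreaRect(max(cs,key=len)));q=q[np.lexsort((q[:,0],np.round(q[:,1]/30)))];B[n]=q;print(ref,s[i],q.round(1).tolist())
    b=plane('wrist',q,.044,O[n]);print(b.mean(0).round(4),'len',np.linalg.norm(b[2]-b[0]).round(4),'wid',np.linalg.norm(b[1]-b[0]).round(4))
for k in range(4):
    a=rays('wrist',[B['c1'][k]],O['c1']);b=rays('wrist',[B['c2'][k]],O['c2']);print(tri(a[0],a[1][0],b[0],b[1][0]))
o=O['c2'];Rm=rot(o['tcp_rot']);print('tool-frame delta to mid', (Rm.T@(np.array([.5475,.1735,o['ee_pos'][2]])-o['ee_pos'])).round(4)); print('level twist(10deg)',R.from_matrix(Rm.T@rot([180,0,117.0])).as_rotvec(degrees=True).round(2)/10)
E
```

```text
c1 sep 0.12979776088907 mid [0.5474 0.1737 0.005 ] 117.01157085774064
[ 61.  89. 126.] [ 284  151   44   76 3085] [[284.0, 151.0], [327.0, 151.0], [284.0, 226.0], [327.0, 226.0]]
[0.5467 0.1759 0.044 ] len 0.069 wid 0.0373
c2 sep 0.12993727756335355 mid [0.5475 0.1736 0.005 ] 117.0116733603328
[ 61.  90. 125.] [ 283   82   47   82 3596] [[284.20001220703125, 81.30000305175781], [329.3999938964844, 82.30000305175781], [282.29998779296875, 162.5], [327.5, 163.5]]
[0.5474 0.1733 0.044 ] len 0.0672 wid 0.0372
(array([0.51447665, 0.19564078, 0.02818627]), np.float64(0.0002587177138337386))
(array([0.54974065, 0.21401448, 0.0245172 ]), np.float64(0.00016472206565014785))
(array([0.54634576, 0.13390809, 0.03744046]), np.float64(0.0013786102624856475))
(array([0.58346418, 0.15192251, 0.0332318 ]), np.float64(0.00173201128488051))
tool-frame delta to mid [0.0658 0.0185 0.0004]
level twist(10deg) [ 0.031 -0.029  0.114]
```

>>> {"method": "send_rows", "body": {"linear": [[0, 0, 0], [0.033, 0.0086, 0], [0.0332, 0.0086, 0.04], [0, 0, 0.05], [0, 0, 0], [0, 0, 0]], "twist": [[0.031, -0.029, 0.114], [0, 0, 0], [0, 0, 0], [0, 0, 0], [0, 0, 0], [0, 0, 0]], "gripper": [90, 90, 90, 90, 90, 90]}}

```text
time: 12.02
ee_pos: [0.5481, 0.1744, 0.1115]
tcp_rot: [179.9, 0.0, 117.1]
wrist_force: [-0.3, -0.6, 0.3]
opening: 0.0767
grasp_force: 0.0
```

```bash
python3 snap.py c3; python3 - <<'E'
from h import *
o=bot.get_obs();Rm=rot(o['tcp_rot']);print((Rm.T@(np.array([.5475,.1736,.028])-o['ee_pos'])).round(4),R.from_matrix(Rm.T@rot([180,0,117.0])).as_rotvec(degrees=True).round(2)/10)
E
```

```text
12.025 [0.5481 0.1744 0.1115] [1.7990e+02 3.0000e-02 1.1713e+02] 0.07669460287982668
[-0.0001 -0.0016  0.084 ] [0.017 0.005 0.011]
```

>>> {"method": "send_rows", "body": {"linear": [[0, -0.0008, 0.03], [0, 0, 0.03], [0, 0, 0.012], [0, 0, 0.012], [0, 0, 0]], "twist": [[0.01, 0, 0], [0, 0, 0], [0, 0, 0], [0, 0, 0], [0, 0, 0]], "gripper": [90, 90, 90, 90, 90]}}

```text
time: 12.7
ee_pos: [0.5469, 0.1737, 0.0257]
tcp_rot: [-179.9, 0.0, 117.1]
wrist_force: [-0.9, -0.2, -0.2]
opening: 0.0769
grasp_force: 0.0
```

>>> {"method": "send_rows", "body": {"linear": [[0, 0, 0], [0, 0, 0], [0, 0, 0], [0, 0, 0], [0, 0, 0], [0, 0, 0]], "twist": [[0, 0, 0], [0, 0, 0], [0, 0, 0], [0, 0, 0], [0, 0, 0], [0, 0, 0]], "gripper": [30, 30, 30, 30, 30, 30], "grip_force": 60}}

```text
time: 13.45
ee_pos: [0.5472, 0.1739, 0.0264]
tcp_rot: [-180.0, 0.0, 117.1]
wrist_force: [-1.3, -0.3, 6.0]
opening: 0.0391
grasp_force: 62.8
```

>>> {"method": "send_rows", "body": {"linear": [[0, 0, -0.01], [0, 0, -0.02], [0, 0, -0.04], [0, 0, -0.04], [0, 0, -0.035], [0, 0, 0], [0, 0, 0]], "twist": [[0, 0, 0], [0, 0, 0], [0, 0, 0], [0, 0, 0], [0, 0, 0], [0, 0, 0], [0, 0, 0]], "gripper": [30, 30, 30, 30, 30, 30, 30]}}

```text
time: 14.32
ee_pos: [0.5466, 0.1738, 0.1692]
tcp_rot: [-179.8, -0.0, 117.1]
wrist_force: [0.2, 0.5, -4.0]
opening: 0.039
grasp_force: 61.9
```

```bash
python3 snap.py l1; python3 -c "
from h import *
o=bot.get_obs();print(o['wrist_force'],o['torque'],o['opening'],o['grasp_force'])"
```

```text
14.325 [0.5466 0.1738 0.1692] [-1.7981e+02 -1.0000e-02  1.1714e+02] 0.03896583923220256
[ 0.09852314  0.55848126 -3.16689955] [-0.00598175 -0.0022531   0.01803318] 0.0393400209018463 61.88366174697876
```

View pics/l1.png

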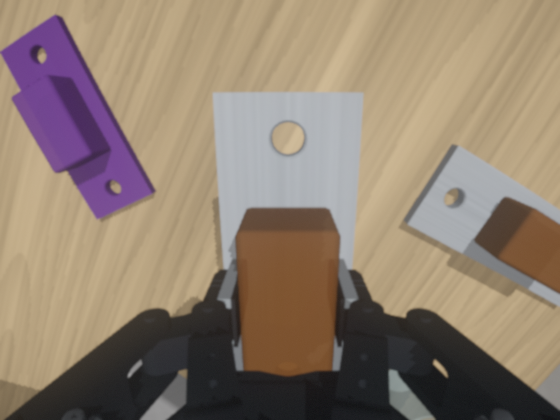

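The carrier is held level. The near hole is at (288,138) and the plate's end edge runs from (213,93) to (363,93). Next I check its place in the tool frame.

```bash
python3 - <<'E'
from meas import *
c=get_calibration('wrist');M=np.array(c['hand_eye']);K=np.array([[c['fx'],0,c['cx']],[0,c['fy'],c['cy']],[0,0,1]])
h=holes('l1',[(288,138)])
# larger window for hole
im=cv2.imread('pics/l1.png');s=cv2.cvtColor(im,cv2.COLOR_BGR2HSV)[110:170,255:325,1];t,m=cv2.threshold(s,0,255,8);k,l,st,cc=cv2.connectedComponentsWithStats(m);i=1+np.argmax(st[1:,4]);print(st[i],cc[i]+[255,110])
def T(px,z):
    u=cv2.undistortPoints(np.array(px,float).reshape(-1,1,2),K,np.array([c['k1'],0,0,0.])).reshape(-1,2);d=np.c_[u,np.ones(len(u))]@M[:3,:3].T;o=M[:3,3];return o+d*((z-o[2])/d[:,2])[:,None]
print('hole',T([cc[i]+[255,110]],.0214).round(4),'edge',T([[213.5,93],[363,93]],.0164).round(4))
print('plate sides', T([[220,200],[357,200]],.0164).round(4))
E
```

```text
l1 [287.93 137.88] [28.3 28.5]
[ 17  12  32  32 813] [287.61131611 137.66174662]
hole [[0.0648 0.0018 0.0214]] edge [[ 0.0841 -0.0294  0.0164]
 [ 0.084   0.0336  0.0164]]
plate sides [[ 0.0371 -0.0294  0.0164]
 [ 0.0371  0.0338  0.0164]]
```

>>> {"method": "send_rows", "body": {"linear": [[0, 0, 0], [0, 0, 0], [0, 0, 0], [0, 0, 0], [0, 0, 0], [0, 0, 0]], "twist": [[-0.01, 0, 0.916], [0, 0, 0.916], [0, 0, 0.916], [0, 0, 0.916], [0, 0, 0.916], [0, 0, 0]], "gripper": [30, 30, 30, 30, 30, 30]}}

```text
time: 15.12
ee_pos: [0.5464, 0.1737, 0.1688]
tcp_rot: [-179.9, 0.1, 71.4]
wrist_force: [-0.2, 0.7, -3.0]
opening: 0.0391
grasp_force: 61.7
```

The camera sees the hole at tool y +1.8 mm although the jaws centre the block. The sideways force when gripping the knob pointed the same way, so I treat it as a hand-eye bias. The pin mid, measured in the same orientation, is corrected by it and the TCP target is (0.5709, −0.1958).

>>> {"method": "send_rows", "body": {"linear": [[-0.0425, 0.0178, 0], [-0.0425, 0.0178, 0], [-0.0425, 0.0178, 0], [-0.0425, 0.0178, 0], [-0.0425, 0.0178, 0], [-0.0425, 0.0178, 0], [-0.0425, 0.0178, 0], [-0.0425, 0.0178, 0]], "twist": [[0, 0, 0.01], [0, 0, 0], [0, 0, 0], [0, 0, 0], [0, 0, 0], [0, 0, 0], [0, 0, 0], [0, 0, 0]], "gripper": [30, 30, 30, 30, 30, 30, 30, 30]}}

```text
time: 16.12
ee_pos: [0.5721, -0.1953, 0.1696]
tcp_rot: [-179.9, 0.0, 71.5]
wrist_force: [-0.4, -0.2, -2.0]
opening: 0.0391
grasp_force: 61.7
```

>>> {"method": "send_rows", "body": {"linear": [[0, 0, 0.02], [0, 0, 0.02], [0, 0, 0.01], [0, 0, 0], [0, 0, 0]], "twist": [[0, 0, 0], [0, 0, 0], [0, 0, 0], [0, 0, 0], [0, 0, 0]], "gripper": [30, 30, 30, 30, 30]}}

```text
time: 16.75
ee_pos: [0.5728, -0.1938, 0.1213]
tcp_rot: [179.9, 0.0, 71.3]
wrist_force: [-0.7, -1.3, -3.8]
opening: 0.0393
grasp_force: 61.8
```

```bash
cat > d.py <<'E'
from h import *
P=np.mean([bot.get_obs()['ee_pos']],0);o=bot.get_obs();Rm=rot(o['tcp_rot']);print(o['time'],o['ee_pos'],o['wrist_force'].round(1),(Rm.T@(np.array([.5709,-.1958,o['ee_pos'][2]])-o['ee_pos'])).round(4),R.from_matrix(Rm.T@rot([180,0,71.25])).as_rotvec(degrees=True).round(2)/10)
E
python3 d.py; python3 snap.py p1; python3 -c "
import cv2;im=cv2.imread('pics/p1.png');cv2.imwrite('pics/p1c.png',cv2.resize(im[80:260,180:420],None,fx=3,fy=3))"
```

```text
16.75 [ 0.57284712 -0.1937652   0.12128746] [-0.7 -1.3 -3.8] [-0.0026 -0.0012 -0.    ] [0.006 0.002 0.005]
16.75 [ 0.5728 -0.1938  0.1213] [1.7994e+02 2.0000e-02 7.1300e+01] 0.039305670071456224
```

View pics/p1c.png

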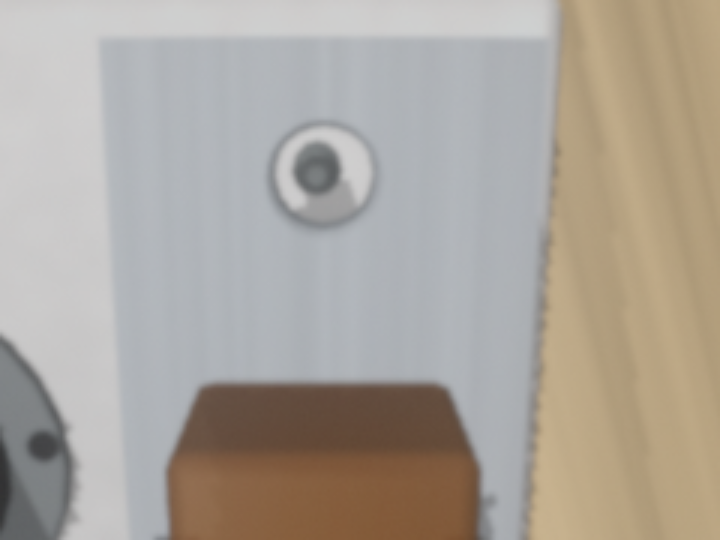

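The pin is visible through the near hole, with its tip at about (285.7,138.3) and the hole centre at about (287.7,138). I'll convert both to offsets.

```bash
python3 - <<'E'
from meas import *
o=pickle.load(open('p1.pkl','rb'));Rm=rot(o['tcp_rot']);t=lambda p,z:(Rm.T@(plane('wrist',[p],z,o)[0]-o['ee_pos'])).round(4)
print('hole',t([287.7,138],o['ee_pos'][2]-.0214),'tip',t([285.7,138.3],.069),'base',t([285.7,133.5],.045))
E
python3 d.py
```

```text
hole [0.066  0.0016 0.0214] tip [0.0631 0.0005 0.0523] base [0.0639 0.0004 0.0763]
16.8 [ 0.57294921 -0.19379493  0.12145785] [-0.6  0.4 -3.4] [-0.0026 -0.0013 -0.    ] [0.008 0.001 0.004]
```

Both estimates agree on a shift of about (−2.6, −1.2) mm. I'll apply it and lower to just above the tips.

>>> {"method": "send_rows", "body": {"linear": [[-0.0026, -0.0012, 0.01], [0, 0, 0.008], [0, 0, 0], [0, 0, 0]], "twist": [[0.007, 0, 0.004], [0, 0, 0], [0, 0, 0], [0, 0, 0]], "gripper": [30, 30, 30, 30]}}

```text
time: 17.3
ee_pos: [0.5705, -0.1959, 0.1025]
tcp_rot: [-179.9, 0.0, 71.2]
wrist_force: [0.2, -0.1, -2.9]
opening: 0.0393
grasp_force: 61.8
```

```bash
python3 d.py
```

```text
17.3 [ 0.5705493  -0.19591355  0.10252025] [ 0.2 -0.1 -2.9] [ 0.0002  0.0003 -0.    ] [-0.007  0.001 -0.005]
```

>>> {"method": "send_rows", "body": {"linear": [[0, 0, 0.005], [0, 0, 0.005], [0, 0, 0.004], [0, 0, 0.004], [0, 0, 0]], "twist": [[0, 0, 0], [0, 0, 0], [0, 0, 0], [0, 0, 0], [0, 0, 0]], "gripper": [30, 30, 30, 30, 30]}}

```text
time: 17.92
ee_pos: [0.5703, -0.1958, 0.084]
tcp_rot: [-179.9, 0.0, 71.2]
wrist_force: [0.1, -0.6, -2.6]
opening: 0.039
grasp_force: 61.8
```

```bash
python3 d.py
```

```text
17.925 [ 0.57032754 -0.19583725  0.08401804] [ 0.1 -0.6 -2.6] [ 0.0002  0.0005 -0.    ] [-0.01   0.002 -0.005]
```

No contact yet, so I continue down.

>>> {"method": "send_rows", "body": {"linear": [[0, 0, 0.003], [0, 0, 0.003], [0, 0, 0.003], [0, 0, 0.002], [0, 0, 0]], "twist": [[0, 0, 0], [0, 0, 0], [0, 0, 0], [0, 0, 0], [0, 0, 0]], "gripper": [30, 30, 30, 30, 30]}}

```text
time: 18.55
ee_pos: [0.5704, -0.1959, 0.0733]
tcp_rot: [-179.9, 0.0, 71.2]
wrist_force: [0.6, -0.1, -3.1]
opening: 0.0392
grasp_force: 61.8
```

```bash
python3 d.py
```

```text
18.55 [ 0.57044579 -0.19588684  0.0733123 ] [ 0.6 -0.1 -3.1] [ 0.0002  0.0004 -0.    ] [-0.008  0.002 -0.005]
```

>>> {"method": "send_rows", "body": {"linear": [[0, 0, 0.001], [0, 0, 0.001], [0, 0, 0.0005], [0, 0, 0]], "twist": [[0, 0, 0], [0, 0, 0], [0, 0, 0], [0, 0, 0]], "gripper": [30, 30, 30, 30]}}

```text
time: 19.05
ee_pos: [0.5706, -0.1959, 0.0715]
tcp_rot: [-180.0, 0.0, 71.2]
wrist_force: [-2.1, 0.9, 1.4]
opening: 0.039
grasp_force: 62.4
```

```bash
python3 d.py
```

```text
19.05 [ 0.57060684 -0.19594781  0.07145173] [-2.1  0.9  1.4] [ 0.0002  0.0002 -0.    ] [-0.003  0.001 -0.005]
```

It makes contact at 0.0715, the expected home height. I release and rise.

>>> {"method": "send_rows", "body": {"linear": [[0, 0, 0], [0, 0, 0], [0, 0, 0], [0, 0, 0], [0, 0, -0.01], [0, 0, -0.03], [0, 0, -0.05], [0, 0, -0.05]], "twist": [[0, 0, 0], [0, 0, 0], [0, 0, 0], [0, 0, 0], [0, 0, 0], [0, 0, 0], [0, 0, 0], [0, 0, 0]], "gripper": [65, 65, 65, 65, 65, 65, 65, 65]}}

```text
time: 20.05
ee_pos: [0.5704, -0.1958, 0.2132]
tcp_rot: [-180.0, 0.0, 71.2]
wrist_force: [1.0, -0.4, -0.0]
opening: 0.0556
grasp_force: 0.0
```

>>> {"method": "send_rows", "body": {"linear": [[0, 0, 0], [0, 0, 0]], "twist": [[0, 0, 0], [0, 0, 0]], "gripper": [65, 65]}}

```text
time: 20.3
ee_pos: [0.5707, -0.1959, 0.2111]
tcp_rot: [-180.0, 0.0, 71.2]
wrist_force: [-0.7, 0.2, -0.8]
opening: 0.056
grasp_force: 0.0
```

```bash
python3 snap.py e1
```

```text
20.3 [ 0.5707 -0.1959  0.2111] [-1.7996e+02  2.0000e-02  7.1200e+01] 0.056018049280128546
```

View pics/e1.png

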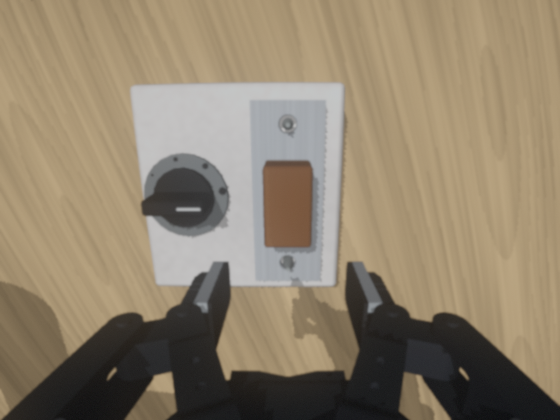

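The pins stand in both holes, at (287,124) and (287,262), and the plate lies flat. The mark from (176,209) to (201,209) points at the pins. One numeric check of the mark angle before handing in.

```bash
python3 - <<'E'
from meas import *
o=pickle.load(open('e1.pkl','rb'));im=cv2.imread('pics/e1.png');g=cv2.cvtColor(im,6)[200:217,168:210]
m=(g>130).astype('u1');p=cv2.findNonZero(m).reshape(-1,2)+[168,200];vx,vy,x,y=cv2.fitLine(p.astype('f4'),2,0,.01,.01).ravel()
a=plane('wrist',[[x-12*vx,y-12*vy],[x+12*vx,y+12*vy]],.089,o);d=(a[1]-a[0]);d=d*np.sign(d[0]);ang=np.degrees(np.arctan2(d[1],d[0]));print(len(p),ang,'short rad',np.radians(ang+18.75))
if abs(ang+18.75)<5: print(ticket.job_done())
E
```

```text
70 -18.82644843741619 short rad -0.0013342769409173344
the job is handed in; nothing more can be done
None
```

The job is handed in, with no verdict returned: the carrier sits flat on both pins, the lamp knob is at its clockwise end stop, and the gripper has let go, after about 20 s of the 58 s allowed.

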